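# Press home the service pin of a shoe stretcher

## Task

The shoe stretcher's latch sits under one of the three look-alike holes in its red bed. Take the steel service pin from its wooden stand, find by feel the hole where it can be pushed down against the stiff latch, and leave it there fully home, its collar resting on the bed, without disturbing the jar, hammer and brush.

Things in the scene. Friction and masses are not known exactly. Their poses are not given: they have to be found in the camera images.
- pin: loose plain steel pin, 112 mm long, about 0.11 kg (varies). Origin at the centre of its lower tip, z up its axis to the head. Shaft 10 mm diameter from 0 to 62 mm, tip chamfered over 3 mm; collar 30 mm diameter from 62 to 67 mm; round grip 24 mm diameter from 67 mm to its flat top at 112 mm. Starts upright in the stand, collar on the stand's top
- stand: fixed wooden block 75 x 75 x 75 mm; origin at the centre of its underside, on the table. One 13 mm wide, 68 mm deep upright hole in the middle of its top holds the pin
- bed: fixed red bed of the shoe stretcher, 90 mm high. Origin on the underside (on the table) beneath the middle hole. 130 mm wide in its x (-65 to 65), from -100 to 240 mm in its y. Flat top, but for a column with a shoe form at y = 175 mm, up to 258 mm above the table, spanning x -110 to 75 and y 142 to 208 mm. Three look-alike upright 12 mm holes with 2 mm chamfers lie along y, 60 mm apart
- hole0 (a point): centre of the mouth of the hole at bed y = -60 mm, level with the bed's top, 90 mm above the table. 45 mm down each of the three holes is a steel face, alike in all: the pin put in any hole stands on it with its collar 17 mm above the bed. In two holes this face is solid
- hole1 (a point): centre of the mouth of the middle hole, level with the bed's top. In one of the three holes, not known which, the steel face is the latch: it slides down, up to 20 mm, under a push of about 6 N (the pin's weight alone does not move it) and stays where it is pushed, so only there can the pin be pushed down until its collar meets the bed
- hole2 (a point): centre of the mouth of the hole at bed y = +60 mm (nearest the column), level with the bed's top
- jar: loose closed amber jar, 60 mm diameter, 55 mm high, origin at the centre of its underside; leave alone
- hammer: loose hammer lying on the table, 260 mm long along its x, 26 mm thick, head 80 mm wide at its +x end, origin on the table under its mid-length; leave alone
- brush: loose shoe brush lying on its bristles, 150 x 50 x 42 mm, long side along its x, origin at the centre of its underside; leave alone
Mind the look-alikes: they are no part of the job. Several things have the shape of the pin; the one meant has the colours described above.

How it is judged:
On the way, in this order (a step that is already met when the one before it is completed fails the run):
1. the pin is lifted clear of its stand (z of pin in the frame of stand above 0.08 m), for 0.1 s.
2. the pin's tip is at least 30 mm down one of the holes ((horizontal distance between pin and hole0 below 0.006 m or horizontal distance between pin and hole1 below 0.006 m or horizontal distance between pin and hole2 below 0.006 m) and z of pin in the frame of bed below 0.06 m), for 0.1 s.
At the end, for the whole second after the job is handed in: The pin stands upright (within 0.07 rad) and at rest in the hole over the latch, tip within 4 mm of that hole's axis and its collar within 2.5 mm of the bed's top; jar, hammer and brush each within 30 mm of where they began ((horizontal distance between pin and hole0 below 0.004 m or horizontal distance between pin and hole1 below 0.004 m or horizontal distance between pin and hole2 below 0.004 m) and z of pin in the frame of bed below 0.0305 m and angle between pin's own z axis and vertical below 0.07 rad and linear speed of pin below 0.01 m/s and distance of each of jar, hammer, brush from where it was at the start of the episode below 0.03 m); the robot touches nothing.
It fails at once if a bystander (jar, hammer or brush) is moved by more than 30 mm (distance of any of jar, hammer, brush from where it was at the start of the episode above 0.03 m).
It also fails if it takes over 72 s, if anything falls off the work surface, if the arm or the gripper's body presses on something with over 40 N, if the wrist force passes 120 N, or if a joint passes its speed limit or range.

## Robot

A 6-joint arm with a two-finger parallel gripper is mounted at the origin on the work surface. World frame = base frame: x ahead of the robot, y to its left, z up, the work surface at z = 0. Lengths are in m, angles in rad, forces in N, time in s.
With the tool pointing down it reaches from about 0.35 to 0.85 m from the base axis. Payload 8.1 kg.
Tool frame: the origin (TCP) lies at the very end of the fingers, on their centre line; the grasp point (between the pads) lies robot.hold_point_z behind it (robot.hold_point_z is the distance from the TCP to the grasp point, in m); z points along the fingers, y is the direction in which the jaws open and shut (so a half turn about z gives the same grasp; the last joint's range is limited). The gripper opens to 93 mm and grips with 3 to 60 N. Pads are 15 mm wide; open, the fingers measure 128 mm over their backs; the gripper's body (75 mm by 188 mm) begins 65 mm behind the grasp point.
Start: joints at [-1.272, 0.13, 1.488, -0, 1.523, -0.085], TCP at [0.225, -0.556, 0.198] pointing down, gripper open.
Joint ranges: [-2.96, 2.96], [-0.89, 2.26], [0.02, 2.5], [-1.34, 4.48], [0, 2.73], [-2.66, 2.66]. Speed limits (rad/s): [2.39, 2.39, 2.79, 3.14, 3.14, 3.14].

## Interface

Orientations are given as a rotation vector (axis times angle).
In Python, from plant import robot, cams gives the robot as it stands. The module is installed in compiled form; this text tells all that it offers.
- The arm moves only by the tool step_arm, never from a script. Its argument "deltas" is a list of rows, each an object with "offset": the shift along the tool's x, y, z in cm, a list of three; "roll": the turn about the tool's z in rad. In form: [{"offset": [x, y, z], "roll": roll}, ...]. A call has 1 to 12 rows; each row shifts and turns the commanded pose from where the row before left it, along the tool's axes as they then stand; what a row does not reach is not made up. A row lasts 1/8 s, in which the tool goes at most 62.5 mm and 10.7 degrees, less where a joint would pass 70% of its speed; a pose out of reach is approached as far as the arm can. A call with a gripper value outside its range is refused whole. "fingers" is the finger opening in cm, from 0 to 9.3, set as the call begins (left out, the last holds). The fingers move at their own pace and stop on an object; "grip_force" is the grip in N (left out, the last holds). Time passes only in rows, so rows that do not move let the fingers close. It gives the time, the measured TCP pose, the force and the opening at its end, in the units of the state.
- robot.read_state(): the state, without advancing time (a new reading comes with each control period).
- cams.read_camera(name): name is "side" or "top" or "wrist"; returns a dict with "pixels" (384x512x3 uint8, red, green, blue), "fx", "fy", "cx", "cy" (pixels), "extrinsics" (4x4, takes a point from world to camera coordinates). Camera axes: x right, y down, z forward; pixel columns grow to the right and rows downward; lengths in m; the calibration is good to about 2 mm. A picture is of the moment at which its call begins. There is no depth.
- robot.close_job(): hands the job in, once; it reports no verdict.
Trained networks look in a picture, given as the dict that the camera call returned (one of the last four; its "shot" number tells which), for a name from the list of things; names that differ only in an ending like _2 or _b are one class to them, and where a whole thing is asked for, a point or a joint stands for the part that bears it (a point fixed in the world has none). Each returns a list of dicts, best first, with "score" (0 to 1); they miss things now and then, are a little off and sometimes report something else, mostly with a low value. They report only what shows in the picture. A call takes as long as a camera call. They do not tell look-alikes from the thing itself.
- cams.boxes_of(picture, thing): "xy" ([column, row] in pixels, amid what is visible of it).
- cams.silhouettes(picture, thing): "mask" (384x512 bool, what is visible of it) and "xy" ([column, row] in pixels, amid what is visible of it).
- cams.pinpoint(picture, thing): "xy" ([column, row] in pixels: a listed point, or the origin of a listed thing).
The state is a dict: "t": time; "q": joint angles; "dq": joint speeds; "joint_torque": joint torques, N m; "tool_pos": TCP position; "orientation": TCP orientation; "force": force on the tool from outside, world axes, zero at the start; "wrist_torque": the same for the moment, N m; "opening": finger opening in m.
Only numpy, scipy, OpenCV 4.12 (cv2) and the standard library are available. Lean on these libraries where they do the work, as an engineer would, in place of code of your own. Each camera call takes 0.05 s, during which the arm holds its last target. There are 200 camera calls.

## Working session

There is one attempt and no reset: what is moved stays moved. The work goes in short steps, Python scripts to look and compute and a tool call to move; the robot and the scene stay as the last step left them, time stands still between calls to the robot, and variables do not carry over. Pictures are saved under pics/ and viewed, about 8 in all and at most 12, crops included, and the job is handed in when it is done.

Besides the shell and the picture viewer there is one more tool, called after ">>>" as a command line: name --argument value ..., lists and objects as JSON in quotes. step_arm: Moves the arm, as the interface text tells. Its arguments: {"type":"object","properties":{"deltas":{"type":"array"},"fingers":{"type":"number"},"grip_force":{"type":"number"}},"required":["deltas"]}

```bash
mkdir -p pics
cat > h.py <<'E'
import numpy as np, cv2
from plant import robot, cams
def shot(n,f=None):
    p=cams.read_camera(n)
    if f: cv2.imwrite('pics/'+f,p['pixels'][:,:,::-1])
    return p
def ray(p,uv):
    E=np.array(p['extrinsics']);R=E[:3,:3];c=-R.T@E[:3,3]
    d=R.T@np.array([(uv[0]-p['cx'])/p['fx'],(uv[1]-p['cy'])/p['fy'],1.]);return c,d
def atz(p,uv,z):
    c,d=ray(p,uv);return c+d*(z-c[2])/d[2]
def proj(p,X):
    E=np.array(p['extrinsics']);x=E[:3,:3]@X+E[:3,3];return x[:2]/x[2]*[p['fx'],p['fy']]+[p['cx'],p['cy']]
E
python3 - <<'E'
from h import *
print(robot.read_state(), robot.hold_point_z)
a=shot('top');b=shot('side')
cv2.imwrite('pics/a.png',cv2.resize(np.vstack([a['pixels'],b['pixels']])[:,:,::-1],None,fx=.78,fy=.78) if 0 else np.vstack([a['pixels'],b['pixels']])[:600,:,::-1])
cv2.imwrite('pics/top.png',cv2.resize(a['pixels'],(800,600))[:,:,::-1]);cv2.imwrite('pics/side.png',cv2.resize(b['pixels'],(800,600))[:,:,::-1])
for p,n in((a,'top'),(b,'side')):
  for t in 'pin stand bed hole0 hole1 hole2 jar hammer brush'.split():
    print(n,t,[(np.round(r['xy'],1).tolist(),round(r['score'],2),np.round(atz(p,r['xy'],.09 if 'hole' in t else 0),3).tolist()) for r in cams.pinpoint(p,t)])
  print('boxpin',[(r['xy'],r['score']) for r in cams.boxes_of(p,'pin')])
E
```

```text
{'t': 0.0, 'q': array([-1.27240329e+00,  1.31171663e-01,  1.48928134e+00,  1.17622486e-05,
        1.52295273e+00, -8.54146821e-02]), 'dq': array([-2.24761180e-03, -6.51936870e-05,  1.59885092e-03, -3.93070942e-05,
        8.82630998e-04, -4.57618672e-04]), 'joint_torque': array([-2.17400026e-03, -5.59861529e+01, -4.91752052e+01,  7.66516454e-02,
        3.57450102e-02, -1.57617023e-04]), 'tool_pos': array([ 0.22451402, -0.55577088,  0.19688005]), 'orientation': array([-3.08215132e+00, -5.98845179e-01,  2.84193708e-04]), 'force': array([-0.22483816, -0.44459896,  0.09805098]), 'wrist_torque': array([-0.01366752,  0.03468311,  0.0294364 ]), 'opening': 0.09306399133906872} 0.0188
top pin [([318.0, 206.5], 0.75, [0.54, -0.297, 0.0]), ([327.8, 247.7], 0.7, [0.444, -0.317, 0.0]), ([296.9, 283.0], 0.57, [0.365, -0.245, 0.0])]
top stand [([327.3, 245.4], 0.88, [0.45, -0.316, 0.0])]
top bed [([184.5, 194.2], 0.89, [0.572, 0.017, 0.0])]
top hole0 [([149.1, 185.6], 0.97, [0.58, 0.074, 0.09]), ([177.5, 188.2], 0.8, [0.574, 0.013, 0.09]), ([204.2, 196.3], 0.74, [0.556, -0.044, 0.09])]
top hole1 
[... 961 characters left out ...]
.55, [0.605, -0.264, 0.09])]
side hole1 [([183.5, 228.9], 0.83, [0.577, 0.007, 0.09]), ([151.0, 247.3], 0.78, [0.586, 0.071, 0.09]), ([211.6, 214.9], 0.69, [0.567, -0.048, 0.09]), ([279.8, 144.0], 0.55, [0.605, -0.264, 0.09])]
side hole2 [([183.5, 228.9], 0.83, [0.577, 0.007, 0.09]), ([151.0, 247.3], 0.78, [0.586, 0.071, 0.09]), ([211.6, 214.9], 0.69, [0.567, -0.048, 0.09]), ([279.8, 144.0], 0.55, [0.605, -0.264, 0.09])]
side jar [([278.8, 142.2], 0.62, [0.665, -0.331, 0.0])]
side hammer [([349.4, 145.4], 0.96, [0.549, -0.443, 0.0])]
side brush [([121.5, 185.7], 0.84, [0.803, 0.004, 0.0])]
boxpin [([368.0, 230.3], 0.82), ([356.3, 174.5], 0.71), ([345.2, 135.1], 0.67), ([318.4, 161.1], 0.55)]
```

View pics/top.png

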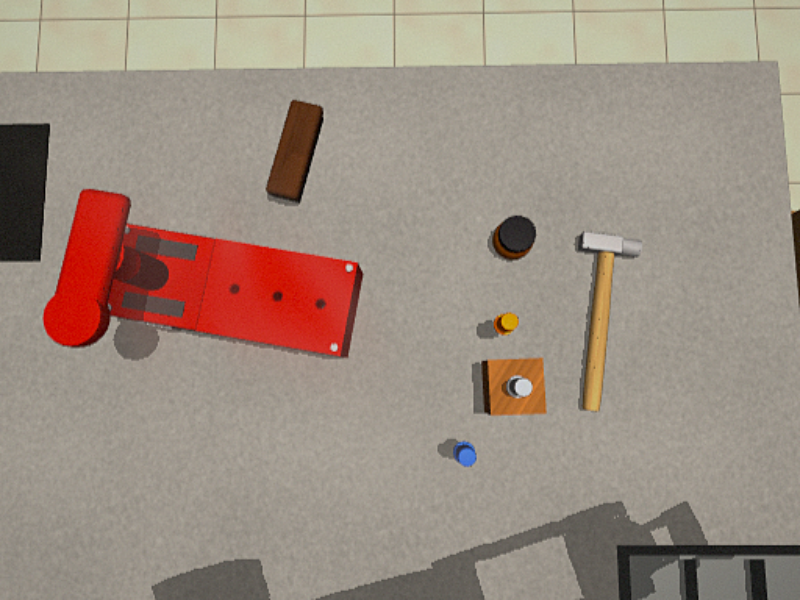

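View pics/side.png

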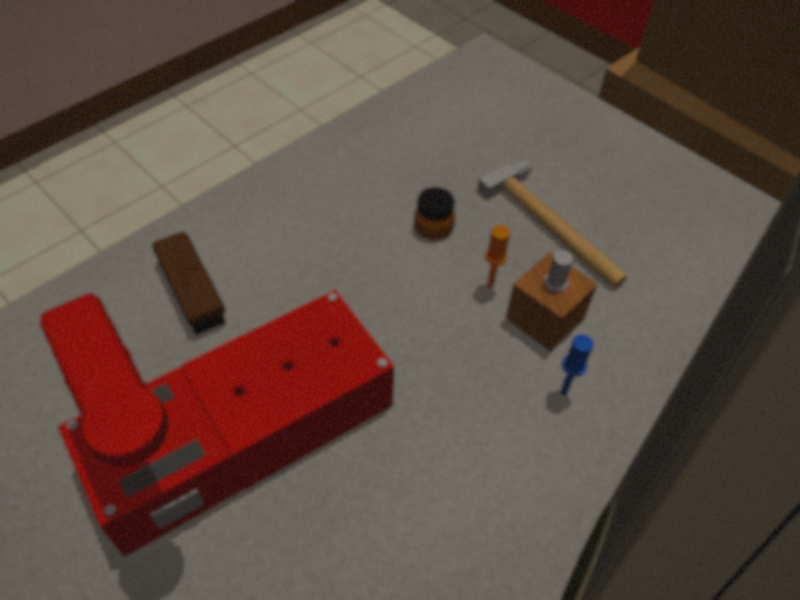

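Pin candidates in the top image (512 px scale): orange (324,207), steel in the wooden stand (333,247), blue (298,290). By its description, I choose the steel one. Next I'll take a close crop and triangulate.

```bash
cat >> h.py <<'E'
from scipy.spatial.transform import Rotation as Rot
def tri(obs):
    A=np.zeros((3,3));b=np.zeros(3);L=[]
    for p,uv in obs:
        c,d=ray(p,uv);d=d/np.linalg.norm(d);P=np.eye(3)-np.outer(d,d);A+=P;b+=P@c;L.append((c,P))
    X=np.linalg.solve(A,b);return X,[np.linalg.norm(P@(X-c)) for c,P in L]
def delta(tgt,yaw_tool_y=None):
    """cm offsets in tool axes from TCP to tgt"""
    s=robot.read_state();R=Rot.from_rotvec(s['orientation']).as_matrix()
    return np.round(R.T@(np.array(tgt)-s['tool_pos'])*100,2),R
E
python3 - <<'E'
from h import *
a=shot('top');b=shot('side')
ca=cv2.resize(a['pixels'][190:310,260:400],(700,600));cb=cv2.resize(b['pixels'][130:260,300:400],(460,600))
cv2.imwrite('pics/crop.png',cv2.resize(np.hstack([ca,cb]),(800,414))[:,:,::-1])
# steel head: bright grey pixels
for p,n,(x0,x1,y0,y1) in((a,'top',(315,348,235,262)),(b,'side',(340,372,155,190))):
    I=p['pixels'][y0:y1,x0:x1].astype(int);m=(I.max(2)-I.min(2)<45)&(I.min(2)>100)
    v,u=np.nonzero(m);print(n,m.sum(),u.mean()+x0,v.mean()+y0,u.min()+x0,u.max()+x0,v.min()+y0,v.max()+y0)
    for z in(.08,.105,.125):print(z,atz(p,(u.mean()+x0,v.mean()+y0),z))
H=[[(204.2,196.3),(211.6,214.9)],[(177.5,188.2),(183.5,228.9)],[(149.1,185.6),(151,247.3)]]
for h in H: print(tri([(a,h[0]),(b,h[1])]))
print(delta([.45,-.31,.2]))
E
```

```text
top 142 333.0492957746479 247.23239436619718 324 340 240 254
0.08 [ 0.4470633  -0.31541271  0.08      ]
0.105 [ 0.44755403 -0.31104182  0.105     ]
0.125 [ 0.44794661 -0.30754511  0.125     ]
side 77 359.5974025974026 164.1038961038961 344 365 158 168
0.08 [ 0.46485525 -0.34877912  0.08      ]
0.105 [ 0.45469008 -0.32798208  0.105     ]
0.125 [ 0.44655795 -0.31134444  0.125     ]
(array([ 0.55688334, -0.04428532,  0.10294278]), [np.float64(0.0028219406320349684), np.float64(0.0028219406320351454)])
(array([0.57236544, 0.01087322, 0.09957556]), [np.float64(0.0003977416438412683), np.float64(0.0003977416438411776)])
(array([0.5799563 , 0.07275533, 0.09828995]), [np.float64(0.0012564619135221119), np.float64(0.0012564619135219963)])
(array([ 30.12, -14.41,  -0.21]), array([[ 9.27262970e-01,  3.74410717e-01,  6.30373192e-06],
       [ 3.74410716e-01, -9.27262970e-01,  2.14425839e-05],
       [ 1.38735504e-05, -1.75227293e-05, -1.00000000e+00]]))
```

View pics/crop.png

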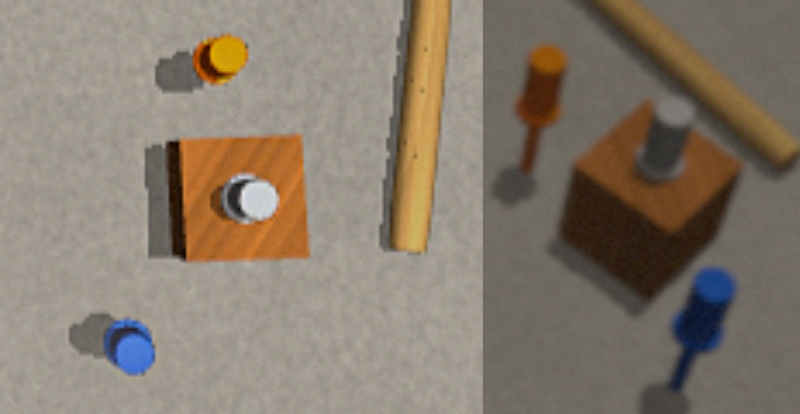

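The crop shows the steel/grey pin in the wooden stand at px (335,248). The orange and blue ones are free-standing decoys. I'll move above the steel pin and turn the jaws along bed x, so the gripper body stays clear of the column later.

>>> step_arm --deltas '[{"offset":[3.7,-1.8,-0.4],"roll":0},{"offset":[3.7,-1.8,-0.4],"roll":0},{"offset":[3.7,-1.8,-0.4],"roll":0},{"offset":[3.7,-1.8,0],"roll":0},{"offset":[3.7,-1.8,0],"roll":0},{"offset":[3.7,-1.8,0],"roll":0},{"offset":[3.7,-1.8,0],"roll":0},{"offset":[3.7,-1.8,0],"roll":0},{"offset":[0,0,0],"roll":0}]' --fingers 5

```text
t: 2.33
tool_pos: [0.4468, -0.3099, 0.21]
orientation: [-3.083, -0.605, -0.001]
force: [-0.0, 0.1, -0.0]
opening: 0.0501
```

>>> step_arm --deltas '[{"offset":[0,0,0],"roll":-0.166},{"offset":[0,0,0],"roll":-0.166},{"offset":[0,0,0],"roll":-0.166},{"offset":[0,0,0],"roll":-0.166},{"offset":[0,0,0],"roll":-0.166},{"offset":[0,0,0],"roll":-0.166},{"offset":[0,0,0],"roll":0}]'

```text
t: 3.2
tool_pos: [0.4447, -0.3127, 0.21]
orientation: [2.425, 1.997, -0.0]
force: [-0.5, -0.5, -0.1]
opening: 0.0501
```

Run:
```python
from h import *
w=shot('wrist','w1.png')
s=robot.read_state();d,R=delta([.446,-.312,.2]);print(s['t'],s['tool_pos'],s['q'],d,R[:,0])
print(proj(w,np.array([.446,-.312,.125])), -np.array(w['extrinsics'])[:3,:3].T@np.array(w['extrinsics'])[:3,3])
for t in('pin',): print([(r['xy'],r['score']) for r in cams.silhouettes(w,t)])
```

```text
3.25 [ 0.4447729  -0.31259646  0.20993198] [-7.06769343e-01 -2.70036812e-02  1.62925974e+00 -2.29916167e-04
  1.53932415e+00 -5.11331385e-01] [0.08 0.11 0.99] [ 1.94189064e-01  9.80964100e-01 -2.06497792e-04]
[258.97172549 195.29593423] [ 0.45897952 -0.24137645  0.39621507]
[([150.1, 127.2], 0.7), ([386.5, 256.3], 0.7), ([350.2, 154.0], 0.6)]
```

View pics/w1.png

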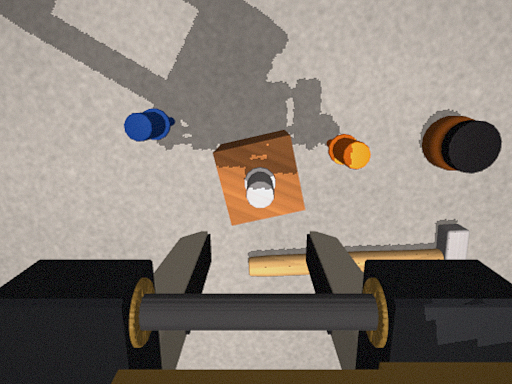

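The wrist view shows the steel pin's head at (260,197), within 2 px of the prediction. I'll descend and grip.

>>> step_arm --deltas '[{"offset":[0,0.1,2],"roll":0},{"offset":[0,0,2],"roll":0},{"offset":[0,0,2],"roll":0},{"offset":[0,0,2],"roll":0},{"offset":[0,0,2],"roll":0},{"offset":[0,0,1.5],"roll":0},{"offset":[0,0,0.9],"roll":0},{"offset":[0,0,0],"roll":0}]'

```text
t: 4.3
tool_pos: [0.446, -0.312, 0.0853]
orientation: [-2.422, -1.999, 0.0]
force: [-0.5, 0.7, -0.1]
opening: 0.05
```

>>> step_arm --deltas '[{"offset":[0,0,0],"roll":0},{"offset":[0,0,0],"roll":0},{"offset":[0,0,0],"roll":0},{"offset":[0,0,0],"roll":0},{"offset":[0,0,0],"roll":0},{"offset":[0,0,0],"roll":0}]' --fingers 0 --grip_force 40

```text
t: 5.05
tool_pos: [0.4465, -0.3124, 0.0864]
orientation: [2.423, 1.999, 0.0]
force: [-0.8, -0.6, 4.4]
opening: 0.0233
```

>>> step_arm --deltas '[{"offset":[0,0,-1],"roll":0},{"offset":[0,0,-2],"roll":0},{"offset":[0,0,-3],"roll":0},{"offset":[0,0,-3],"roll":0},{"offset":[0,0,-3],"roll":0},{"offset":[0,0,0],"roll":0}]'

```text
t: 5.8
tool_pos: [0.4477, -0.3134, 0.2103]
orientation: [2.418, 1.996, 0.002]
force: [-0.1, 0.1, -1.3]
opening: 0.0232
```

>>> step_arm --deltas '[{"offset":[2,0.4,0],"roll":0},{"offset":[3.5,0.8,0],"roll":0},{"offset":[3.5,0.8,0],"roll":0},{"offset":[3.5,0.8,0],"roll":0},{"offset":[3.5,0.8,0],"roll":0},{"offset":[3.5,0.8,0],"roll":0},{"offset":[3.5,0.8,0],"roll":0},{"offset":[3.5,0.7,0],"roll":0},{"offset":[1.8,0.3,0],"roll":0},{"offset":[0,0,0],"roll":0},{"offset":[0,0,0],"roll":0}]'

```text
t: 7.18
tool_pos: [0.5603, -0.0468, 0.2056]
orientation: [-2.423, -1.999, 0.001]
force: [0.7, -0.5, -0.4]
opening: 0.0233
```

Run:
```python
from h import *
s=robot.read_state();print(s['t'],s['tool_pos'],s['force'],s['opening'])
w=shot('wrist','w2.png');t=shot('top');b=shot('side')
cv2.imwrite('pics/m2.png',np.vstack([w['pixels'][60:330],np.hstack([cv2.resize(t['pixels'][130:260,100:260],(256,208)),cv2.resize(b['pixels'][130:295,100:303],(256,208))])])[:,:,::-1])
for n,p in(('w',w),('t',t),('s',b)):
  print(n,[(np.round(r['xy'],1).tolist(),round(r['score'],2),np.round(atz(p,r['xy'],.09),4).tolist()) for r in cams.pinpoint(p,'hole1')])
  print('pin',[(np.round(r['xy'],1).tolist(),round(r['score'],2),np.round(atz(p,r['xy'],.133),4).tolist()) for r in cams.pinpoint(p,'pin')])
```

```text
7.175 [ 0.56032979 -0.04681281  0.20556706] [ 0.68941988 -0.48592989 -0.44349772] 0.023329614047180845
w [([254.1, 186.2], 0.82, [0.5574, -0.0448, 0.09]), ([253.5, 45.3], 0.82, [0.5797, 0.0715, 0.09]), ([255.7, 119.7], 0.78, [0.5701, 0.0128, 0.09])]
pin [([275.1, 350.1], 0.97, [0.5492, -0.1865, 0.133]), ([259.4, 198.4], 0.66, [0.562, -0.0454, 0.133])]
t [([204.3, 194.4], 0.86, [0.5602, -0.0442, 0.09]), ([325.4, 244.3], 0.64, [0.4534, -0.298, 0.09])]
pin [([287.2, 287.4], 0.69, [0.3713, -0.2148, 0.133]), ([311.4, 209.1], 0.68, [0.5236, -0.2655, 0.133]), ([204.0, 192.6], 0.41, [0.5587, -0.0503, 0.133])]
s [([214.4, 216.8], 0.77, [0.56, -0.0492, 0.09]), ([181.8, 232.4], 0.58, [0.5738, 0.0141, 0.09]), ([152.3, 247.5], 0.58, [0.5841, 0.0699, 0.09])]
pin [([211.4, 202.2], 0.95, [0.563, -0.0473, 0.133]), ([356.7, 253.9], 0.71, [0.3274, -0.1506, 0.133]), ([155.6, 246.6], 0.34, [0.5569, 0.076, 0.133])]
```

View pics/m2.png

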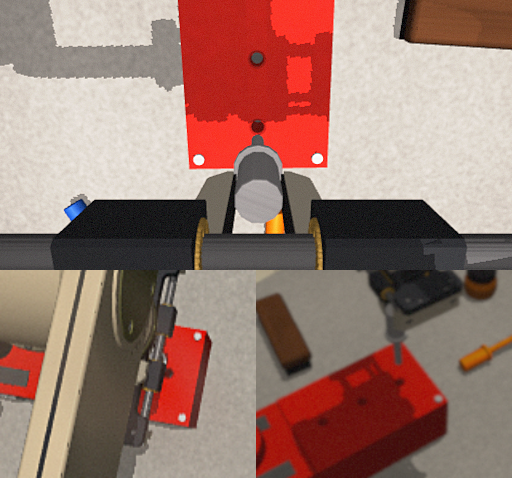

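Wrist view (rows offset by 60): hole1 is at (257,118), hole0 at (258,186), and the pin tip is just below hole0. I'll zoom in for a precise tip/hole comparison.

Run:
```python
from h import *
I=cv2.imread('pics/w2.png')
cv2.imwrite('pics/z2.png',cv2.resize(I[100:225,220:300],(384,600),interpolation=cv2.INTER_CUBIC))
w=shot('wrist')
g=w['pixels'].max(2).astype(int)
for cx,cy in((254,45),(257,119),(257.5,186)):
    x0,y0=int(cx)-11,int(cy)-11
    p=g[y0:y0+22,x0:x0+22];m=(p<85).astype(np.uint8)
    n,l,st,c=cv2.connectedComponentsWithStats(m)
    for i in range(1,n):
        if st[i,4]>15:
            uv=c[i]+[x0,y0];print(uv,st[i],np.round(atz(w,uv,.09),4))
print(proj(w,np.array([.5603,-.0468,.133])),w['fx'])
```

```text
[254.84666667  45.29333333] [  6   4  13  15 150] [0.5814 0.0718 0.09  ]
[255.87234043 118.45744681] [ 4  6 12 10 94] [0.5711 0.0142 0.09  ]
[259.47058824 184.64705882] [ 8  6  9 10 17] [ 0.563 -0.044  0.09 ]
[257.01075829 200.91478867] 340.712664322551
```

View pics/z2.png

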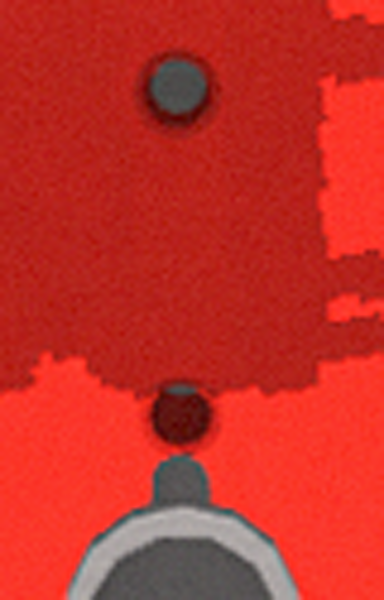

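Hole0 mouth is at px (257.9,186.3), and the tip's position agrees with the TCP to about 0.5 mm. I'll shift about 1 mm along tool x and descend into hole0.

>>> step_arm --deltas '[{"offset":[0.12,0,1],"roll":0},{"offset":[0,0,1.2],"roll":0},{"offset":[0,0,1.2],"roll":0},{"offset":[0,0,0.6],"roll":0},{"offset":[0,0,0.6],"roll":0},{"offset":[0,0,0.6],"roll":0},{"offset":[0,0,0],"roll":0}]'

```text
t: 8.55
tool_pos: [0.5607, -0.0449, 0.1534]
orientation: [-2.423, -1.999, 0.001]
force: [-0.3, 0.0, -0.9]
opening: 0.023
```

>>> step_arm --deltas '[{"offset":[0,0,0.8],"roll":0},{"offset":[0,0,0.8],"roll":0},{"offset":[0,0,0.8],"roll":0},{"offset":[0,0,0.6],"roll":0},{"offset":[0,0,0.2],"roll":0},{"offset":[0,0,0],"roll":0}]'

```text
t: 9.3
tool_pos: [0.5608, -0.0449, 0.1216]
orientation: [-2.423, -1.999, 0.001]
force: [-2.3, -2.0, -1.4]
opening: 0.0232
```

>>> step_arm --deltas '[{"offset":[0,0,0.2],"roll":0},{"offset":[0,0,0.2],"roll":0},{"offset":[0,0,0.2],"roll":0},{"offset":[0,0,0],"roll":0}]'

```text
t: 9.8
tool_pos: [0.5614, -0.0452, 0.1168]
orientation: [2.422, 1.999, 0.001]
force: [-3.4, -1.9, 4.7]
opening: 0.0226
```

>>> step_arm --deltas '[{"offset":[0,0,0.15],"roll":0},{"offset":[0,0,0.15],"roll":0},{"offset":[0,0,0],"roll":0}]'

```text
t: 10.18
tool_pos: [0.5614, -0.0453, 0.1141]
orientation: [2.422, 1.999, 0.001]
force: [-4.5, -2.8, 8.0]
opening: 0.0231
```

>>> step_arm --deltas '[{"offset":[0,0,0.15],"roll":0},{"offset":[0,0,0.15],"roll":0},{"offset":[0,0,0],"roll":0}]'

```text
t: 10.55
tool_pos: [0.5614, -0.0453, 0.1112]
orientation: [2.422, 1.999, 0.0]
force: [-5.7, -2.6, 8.9]
opening: 0.0231
```

Run:
```python
from h import *
s=robot.read_state();print(s['t'],s['tool_pos'],s['force'],s['wrist_torque'],s['opening'])
w=shot('wrist','w3.png');b=shot('side')
cv2.imwrite('pics/m3.png',np.hstack([cv2.resize(w['pixels'][100:260,180:330],(450,480)),cv2.resize(b['pixels'][160:250,180:245],(346,480),interpolation=cv2.INTER_CUBIC)])[:,:,::-1])
```

```text
10.55 [ 0.56140758 -0.04532404  0.11121707] [-5.72135641 -2.60759142  8.87390038] [-4.76489626e-01  1.05665946e+00  4.30699244e-04] 0.023093143286822573
```

View pics/m3.png

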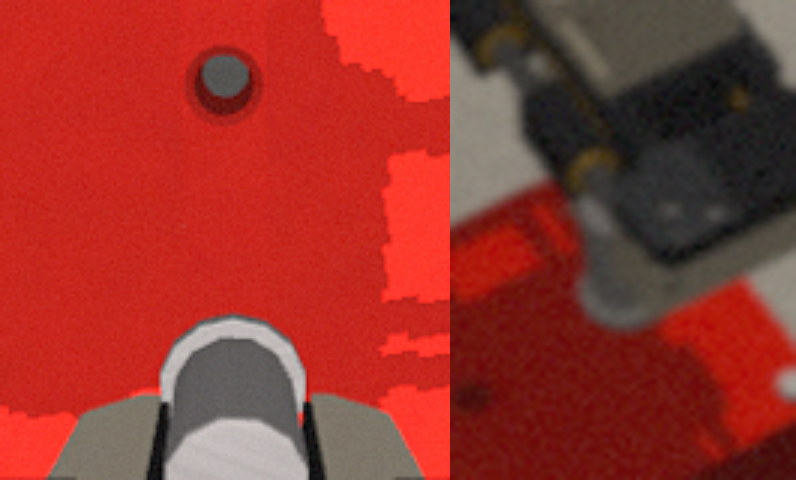

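The force stays flat at about 9 N while the tool moves 7 mm past contact, which looks like the latch sliding. I'll keep pushing in small steps. If the pin were slipping instead, the fingers would soon hit the collar.

>>> step_arm --deltas '[{"offset":[0,0,0.12],"roll":0},{"offset":[0,0,0.12],"roll":0},{"offset":[0,0,0],"roll":0}]'

```text
t: 11.02
tool_pos: [0.5614, -0.0454, 0.1089]
orientation: [2.422, 1.999, 0.0]
force: [-6.0, -2.5, 8.3]
opening: 0.023
```

>>> step_arm --deltas '[{"offset":[0,0,0.12],"roll":0},{"offset":[0,0,0.12],"roll":0},{"offset":[0,0,0],"roll":0}]'

```text
t: 11.4
tool_pos: [0.5614, -0.0455, 0.1066]
orientation: [2.422, 1.998, 0.0]
force: [-5.3, -2.3, 9.0]
opening: 0.023
```

>>> step_arm --deltas '[{"offset":[0,0,0.12],"roll":0},{"offset":[0,0,0.12],"roll":0},{"offset":[0,0,0],"roll":0}]'

```text
t: 11.78
tool_pos: [0.5613, -0.0455, 0.1042]
orientation: [2.422, 1.998, 0.0]
force: [-7.0, -3.6, 9.5]
opening: 0.023
```

>>> step_arm --deltas '[{"offset":[0,0,0.1],"roll":0},{"offset":[0,0,0.1],"roll":0},{"offset":[0,0,0],"roll":0}]'

```text
t: 12.15
tool_pos: [0.5613, -0.0456, 0.1022]
orientation: [2.422, 1.998, -0.0]
force: [-5.6, -3.7, 9.9]
opening: 0.0233
```

>>> step_arm --deltas '[{"offset":[0,0,0.1],"roll":0},{"offset":[0,0,0.1],"roll":0},{"offset":[0,0,0],"roll":0}]'

```text
t: 12.52
tool_pos: [0.5614, -0.0456, 0.1015]
orientation: [2.422, 1.998, 0.0]
force: [-11.5, -2.2, 19.7]
opening: 0.0231
```

The force surged exactly at the collar-home height (TCP 0.1015), so the collar is on the bed. I'll add a little more push, release and retreat.

>>> step_arm --deltas '[{"offset":[0,0,0.1],"roll":0},{"offset":[0,0,0],"roll":0}]'

```text
t: 12.78
tool_pos: [0.5615, -0.0456, 0.1014]
orientation: [2.422, 1.998, 0.0]
force: [-13.9, -2.5, 24.5]
opening: 0.0232
```

>>> step_arm --deltas '[{"offset":[0,0,0],"roll":0},{"offset":[0,0,-0.2],"roll":0},{"offset":[0,0,-0.1],"roll":0},{"offset":[0,0,0],"roll":0},{"offset":[0,0,0],"roll":0}]' --fingers 5

```text
t: 13.4
tool_pos: [0.561, -0.0448, 0.1005]
orientation: [-2.423, -1.999, 0.0]
force: [0.0, 0.4, 0.5]
opening: 0.0499
```

>>> step_arm --deltas '[{"offset":[0,0,-1],"roll":0},{"offset":[0,0,-2],"roll":0},{"offset":[0,0,-3],"roll":0},{"offset":[0,0,-3],"roll":0},{"offset":[0,0,-3],"roll":0},{"offset":[-3,0,-1],"roll":0},{"offset":[-4,0,0],"roll":0},{"offset":[-4,0,0],"roll":0},{"offset":[0,0,0],"roll":0},{"offset":[0,0,0],"roll":0}]'

```text
t: 14.65
tool_pos: [0.5405, -0.1527, 0.232]
orientation: [2.423, 1.998, 0.002]
force: [0.8, 0.6, 1.7]
opening: 0.05
```

Run:
```python
from h import *
s=robot.read_state();print(s['t'],s['tool_pos'],s['force'],s['opening'])
w=shot('wrist','w4.png');b=shot('side')
cv2.imwrite('pics/m4.png',np.hstack([cv2.resize(w['pixels'][20:220,180:350],(408,480)),cv2.resize(b['pixels'][160:260,170:250],(384,480),interpolation=cv2.INTER_CUBIC)])[:,:,::-1])
h=np.array([.5605,-.0455])
for n,p in(('w',w),('s',b)):
  for k,z in(('pin',.028),):
    print(n,[(np.round(r['xy'],1).tolist(),round(r['score'],2),np.round(atz(p,r['xy'],z),4).tolist()) for r in cams.pinpoint(p,k)])
  q=proj(p,np.r_[h,.14]);q2=proj(p,np.r_[h,.157]);o=(180,20,2.4) if n=='w' else (170,160,4.8)
  print('expected head top home / not home, crop px', [np.round(((a-np.array(o[:2]))*o[2]),0) for a in(q,q2)], [np.round((proj(p,np.r_[h,zz])-np.array(o[:2]))*o[2]) for zz in(.095,.112)])
```

```text
14.65 [ 0.54051662 -0.15274417  0.23198626] [0.75791458 0.57769199 1.70370627] 0.050016883916242295
w [([259.3, 71.5], 0.95, [0.563, -0.0474, 0.028]), ([273.9, 266.8], 0.9, [0.5373, -0.2778, 0.028]), ([124.5, 249.9], 0.87, [0.3599, -0.2199, 0.028])]
expected head top home / not home, crop px [array([183.,  85.]), array([183.,  77.])] [array([184., 102.]), array([183.,  96.])]
s [([356.8, 254.1], 0.92, [0.3514, -0.2135, 0.028]), ([306.0, 182.1], 0.85, [0.5308, -0.2711, 0.028])]
expected head top home / not home, crop px [array([199., 198.]), array([196., 169.])] [array([204., 270.]), array([202., 243.])]
```

View pics/m4.png

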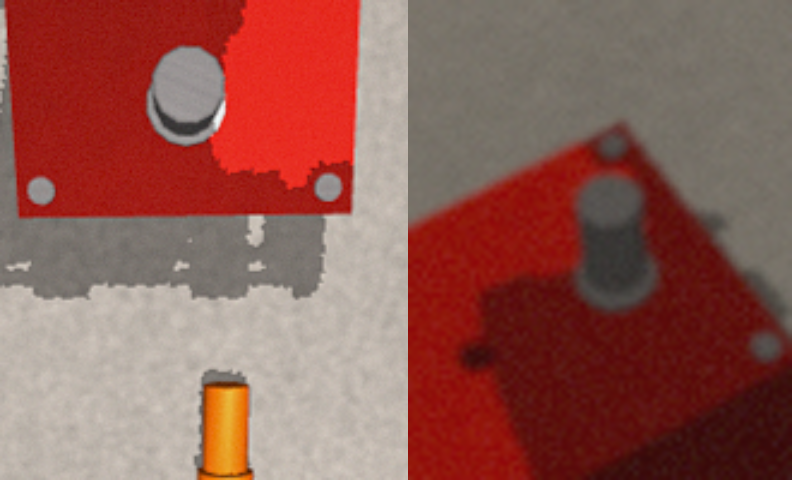

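In the side crop the head top is at (204,200), against an expected (199,198) if home and (196,169) if not. The collar is on the bed and the pin is upright. I'm handing in.

```bash
python3 -c "
from h import *
print(robot.close_job())"
```

```text
the job is handed in; nothing more can be done
None
```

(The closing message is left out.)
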